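# Clamp a tube in a welding fixture

### The arm

A 6-joint arm with a two-finger parallel gripper is mounted at the origin on the work surface. World frame = base frame: x ahead of the robot, y to its left, z up, the work surface at z = 0. Lengths are in m, angles in rad, forces in N, time in s.
With the tool pointing down it reaches from about 0.25 to 0.725 m from the base axis. Payload 4 kg.
Tool frame: the origin (TCP) lies midway between the tips of the shut fingers; the grasp point (between the pads) lies 19 mm behind it; z points along the fingers, y is the line along which they close (so a half turn about z gives the same grasp; the last joint's range is limited). The gripper opens to 85 mm and grips with 20 to 120 N. Pads are 22 mm wide; open, the fingers measure 114 mm over their backs; the gripper's body (76 mm by 85 mm) begins 54 mm behind the grasp point. The pads swing forward as they close: fully open they stand 13 mm farther back than shut.
Start: joints at [1.203, 0.241, 0.005, 1.335, 0, 1.571], TCP at [0.18, 0.467, 0.231] pointing down, gripper open.
Joint ranges: [-2.72, 2.72], [-1.05, 1.87], [-1.09, 1.28], [-1.99, 2.15], [-1.42, 1.44], [-3.14, 3.14]. Speed limits (rad/s): [2.79, 2.79, 3.14, 3.14, 3.14, 3.14].

### API

Orientations are given as a unit quaternion [x, y, z, w].
In Python, from workcell import bot gives the robot as it stands.
- The arm moves only by the tool play_rows, never from a script. Its argument "moves" is a list of rows, each a list of 3 entries, a list of its own where there are three numbers: the opening, from -1 (shut) to 1 (fully open), then the shift along the tool's x, y, z in cm, then the turn, a rotation vector about the tool's x, y, z in rad. A call has 1 to 12 rows; each row shifts and turns the commanded pose from where the row before left it, along the tool's axes as they then stand; what a row does not reach is not made up. A row lasts 1/12 s, in which the tool goes at most 41.7 mm and 7.16 degrees, less where a joint would pass 70% of its speed; a pose out of reach is approached as far as the arm can. A call is refused whole if a number of a shift passes 4.17 or a number of a turn 0.125, either way. A call with a gripper value outside its range is refused whole. The fingers move at their own pace and stop on an object; the grip force is fixed at half the most. Time passes only in rows, so rows that do not move let the fingers close. It gives the time, the measured TCP pose, the force and the opening at its end, in the units of the state.
- bot.get_obs(): the state, without advancing time (a new reading comes with each control period).
- bot.camera(name): name is "side" or "top"; returns (picture, depth): 400x640x3 uint8, red, green, blue; 400x640 float32, m along the optical axis (not along the pixel's ray), 0 where there is no reading.
- bot.camera_info(name): a dict with "K" (3x3 intrinsics, pixels), "world_from_camera" (4x4, takes a point from camera to world coordinates). Camera axes: x right, y up, looking along -z (the intrinsics and any distortion apply to the point x, -y, -z); pixel columns grow to the right and rows downward; lengths in m; the calibration is good to about 2 mm. A picture is of the moment at which its call begins. camera_info takes no time and is no camera call.
- bot.job_done(): hands the job in, once; it reports no verdict.
The state is a dict: "clock": time; "joint_pos": joint angles; "joint_vel": joint speeds; "tau": joint torques, N m; "eef_pos": TCP position; "tool_rot": TCP orientation; "ft_force": force on the tool from outside, world axes, zero at the start; "ft_torque": the same for the moment, N m; "grip_width": finger opening in m.
Only numpy, scipy, OpenCV 4.12 (cv2) and the standard library are available. Lean on these libraries where they do the work, as an engineer would, in place of code of your own. Each camera call takes 0.05 s, during which the arm holds its last target. There are 200 camera calls.

### The job

Slide the rectangular tube along its channel until its front end is fully home against the fixture's end stop. Then tighten the knurled thumbscrew clockwise until its pad seats firmly on the tube: stop as soon as the resistance clearly rises, because the thin-walled tube must not be crushed. Let go, leave the tube clamped and home, and do not disturb the other things on the table.

Things in the scene. Friction and masses are not known exactly. Their poses are not given: they have to be found in the camera images.
- fixture: Dark steel clamping fixture fixed to the table. Origin on the table top, straight below the thumbscrew; its x axis is the direction in which the tube slides home, z is up. Base plate 15 mm thick, from x = -130 to +95 mm, 120 mm wide. On it two guide rails, 42 mm apart, 12 mm high, from x = -35 to +70 mm, their mouths flared to x = -57 mm.
- stop_face (a point): Middle of the end stop's face, which the tube's front end must meet: at x = +70 mm, z = 27.5 mm in the fixture's frame. The stop is a steel block across the channel, 12 mm thick, 70 mm wide, top at z = 43 mm. Axes as the fixture's.
- bridge_top (a point): Middle of the top of the steel bridge that crosses the channel above the tube and carries the thumbscrew: x = -15 to +15 mm in the fixture's frame, 100 mm wide, top at z = 68 mm (bolt heads to 72 mm), underside at z = 56 mm. The tube passes below it. Axes as the fixture's.
- tube_center (a point): Centre of the plain aluminium rectangular tube, 180 mm long (its x axis), 40 mm wide (y), 25 mm high (z), 0.18 kg. It lies in the channel on the base plate (underside at z = 15 mm, top at z = 40 mm), pulled back 25 to 60 mm from the stop. Fully home, its centre is at x = -20 mm in the fixture's frame, its rear end at x = -110 mm.
- screw: Steel knurled thumbscrew on the bridge, upright above the fixture's origin. Origin: centre of its round head, 36 mm diameter, 20 mm high, 108 mm above the table at the start. Clockwise from above tightens; it sinks 2.5 mm per rad until the pad touches, and stays where left. It runs at a steady 0.2 N m; then the torque climbs: 0.25 to 0.35 N m above the running level is firmly seated.
- pad_axis (a point): Point on the tube's top plane (z = 40 mm in the fixture's frame) under the thumbscrew, where its 22 mm brass pad comes down. How far the pad hangs down differs each time and is not measured: it touches after 1.3 to 3.2 rad of turning from the start. Firm seating takes another 0.2 to 0.5 rad, crushing 0.8 rad. When turning halts, dry friction lowers the torque felt.
- pendant: Bystander: yellow teach pendant with a red button, 85 x 170 x 55 mm, lying on the table. Leave alone.
- pipe_offcut: Bystander: short steel pipe standing on end, 72 mm in diameter, 50 mm high. Leave alone.
- angle_block: Bystander: dark steel angle block, 100 x 90 mm foot, 100 mm high. Leave alone.
- spanner: Bystander: steel spanner lying on the table. Leave alone.
- tube: The same tube; origin in the middle of its underside, axes as for its centre.
There are look-alikes about, which are no part of the job. There is more than one size of the tube; the job needs the smallest.

How it is judged:
On the way:
1. the tube is home against the end stop (within 3 mm), not yet clamped (x of tube_center in the frame of fixture above -0.023 m and contact force between screw and tube below 1 N), for 0.2 s.
At the end, for the whole second after the job is handed in: The tube is within 3 mm of the end stop and the thumbscrew, released, presses on it with 15 to 80 N (x of tube_center in the frame of fixture above -0.023 m and contact force between screw and tube between 15 and 80 N); the robot touches nothing.
It fails at once if the tube is crushed: the thumbscrew presses on it with more than 100 N (contact force between screw and tube above 100 N).
It fails at once if a bystander is moved by more than 15 mm (distance of any of pendant, pipe_offcut, angle_block, spanner from where it was at the start of the episode above 0.015 m).
It also fails if it takes over 72 s, if anything falls off the work surface, if the arm or the gripper's body presses on something with over 40 N, if the wrist force passes 120 N, or if a joint passes its speed limit or range.

## Working session

There is one attempt and no reset: what is moved stays moved. The work goes in short steps, Python scripts to look and compute and a tool call to move; the robot and the scene stay as the last step left them, time stands still between calls to the robot, and variables do not carry over. Pictures are saved under pics/ and viewed, on a budget of 10 in all, crops included, one or two more only if the job needs it, and the job is handed in when it is done.

Besides the shell and the picture viewer there is one more tool, called after "Emit:" by a JSON object that holds its "api" and its "payload", one argument or row to a line. play_rows: Moves the arm, as the interface text tells. Its arguments: {"type":"object","properties":{"moves":{"type":"array"}},"required":["moves"]}

```bash
ls; mkdir -p pics; cat > h.py <<'E'
import numpy as np, cv2
from workcell import bot
def pts(name,d):
    i=bot.camera_info(name);K=i["K"];T=np.array(i["world_from_camera"])
    v,u=np.mgrid[:d.shape[0],:d.shape[1]]
    p=np.stack([(u-K[0][2])/K[0][0]*d,-(v-K[1][2])/K[1][1]*d,-d],-1)
    return p@T[:3,:3].T+T[:3,3]
E
python3 - <<'E'
from h import *
for n in("top","side"):
    im,d=bot.camera(n);np.savez(f"{n}0.npz",im=im,d=d,p=pts(n,d))
    cv2.imwrite(f"pics/{n}0.png",im[:,:,::-1]);i=bot.camera_info(n);print(i)
o=bot.get_obs();print(o)
E
```

```text
pics
{'K': array([[416.20077726,   0.        , 313.06085733],
       [  0.        , 416.20077726, 202.64827822],
       [  0.        ,   0.        ,   1.        ]]), 'world_from_camera': array([[ 0.09828645,  0.97020683, -0.22144634,  0.31276136],
       [-0.9951538 ,  0.096481  , -0.01898252, -0.00767357],
       [ 0.00294839,  0.22223889,  0.97498779,  1.19599262],
       [ 0.        ,  0.        ,  0.        ,  1.        ]])}
{'K': array([[398.90689161,   0.        , 313.87146408],
       [  0.        , 398.90689161, 197.69310089],
       [  0.        ,   0.        ,   1.        ]]), 'world_from_camera': array([[ 0.73675309,  0.52391395, -0.4274448 ,  0.07461684],
       [-0.67607814,  0.58074017, -0.45349665, -0.50184566],
       [ 0.01064115,  0.62310114,  0.78206888,  0.98425282],
       [ 0.        ,  0.        ,  0.        ,  1.        ]])}
{'clock': 0.1, 'joint_pos': array([1.20300805e+00, 2.41350484e-01, 3.87666548e-03, 1.33520287e+00,
       2.94778188e-05, 1.57083940e+00]), 'joint_vel': array([ 8.04693387e-05, -3.43938060e-03,  4.20302767e-03, -1.03996342e-03,
        6.59275175e-04, -7.75064468e-04]), 'tau': array([-6.08371574e-04, -3.73138225e+01,  2.53010345e+01,  1.08808646e-02,
       -4.56710757e-05, -1.56919299e-05]), 'eef_pos': array([0.17956714, 0.46604462, 0.23050232]), 'tool_rot': array([ 1.82880538e-01,  9.83134693e-01, -9.21639401e-04, -1.86391850e-04]), 'ft_force': array([-1.0196051 , -0.17934203, -1.23066618]), 'ft_torque': array([ 0.03720727,  0.04273759, -0.01154968]), 'grip_width': 0.08557629633878039}
```

View pics/top0.png

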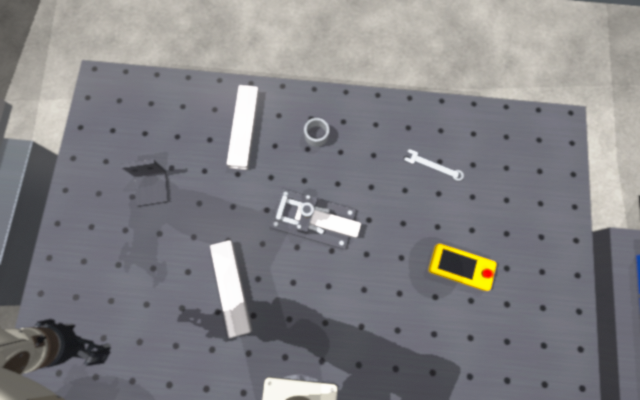

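View pics/side0.png

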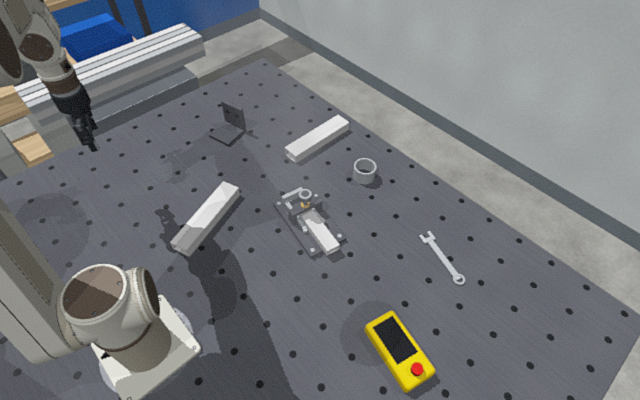

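The top view shows the fixture near (315,218): stop bar at (282,207), screw head at (307,210), and the white tube reaching to its rear end at (360,228). The side view agrees. The two long white bars are the look-alikes. The tube slides toward +y.

```bash
python3 - <<'E'
from h import *
for n,(u0,u1,v0,v1) in dict(top=(262,375,180,260),side=(265,355,175,265)).items():
    z=np.load(n+"0.npz");p=z["p"][v0:v1,u0:u1];im=z["im"][v0:v1,u0:u1].astype(int)
    if n=="top":cv2.imwrite("pics/c0.png",cv2.resize(z["im"][v0:v1,u0:u1,::-1],None,fx=7,fy=7,interpolation=cv2.INTER_CUBIC))
    h=p[...,2]; print(n,np.histogram(h,bins=np.arange(-.01,.14,.01)))
    m=(h>.108)&(h<.128);q=p[m];print("head",len(q),np.median(q,0),q.min(0),q.max(0))
    print(" circ",cv2.minEnclosingCircle(q[:,:2].astype(np.float32)))
    m=((h>.033)&(h<.05)&(im.min(-1)>190)).astype(np.uint8)
    k,l,s,c=cv2.connectedComponentsWithStats(m)
    for j in np.argsort(-s[1:,4])[:3]+1:
        q=p[l==j];print("white",len(q),s[j],np.median(q[:,2]),cv2.minAreaRect(q[:,:2].astype(np.float32)))
    m=(h>.009)&(h<.021);q=p[m];print("plate",cv2.minAreaRect(q[:,:2].astype(np.float32)),np.median(q[:,2]))
    m=(h>.06)&(h<.078);q=p[m];print("bridge",cv2.minAreaRect(q[:,:2].astype(np.float32)))
E
```

```text
top (array([1439, 4259, 1555,  385,  288,  654,    9,  146,  111,    0,    0,
         10,   82,   69,    0]), array([-0.01,  0.  ,  0.01,  0.02,  0.03,  0.04,  0.05,  0.06,  0.07,
        0.08,  0.09,  0.1 ,  0.11,  0.12,  0.13,  0.14]))
head 155 [0.53865019 0.02827139 0.11960683] [0.52108275 0.01102926 0.10871636] [0.55794263 0.04646449 0.12458196]
 circ ((0.5393462777137756, 0.028279071673750877), 0.018739165738224983)
white 678 [ 49  31  50  26 678] 0.0415311176006018 ((0.5230240821838379, -0.0535612478852272), (0.13539613783359528, 0.04135812073945999), 79.8400650024414)
white 93 [15 16 10 23 93] 0.044594569617981916 ((0.5528855323791504, 0.10324536263942719), (0.011096128262579441, 0.06741539388895035), 78.81165313720703)
white 44 [34 26  5 14 44] 0.041071038341184196 ((0.5427219271659851, 0.05404357984662056), (0.037812791764736176, 0.011381653137505054), 4.399621963500977)
plate ((0.5376437306404114, -0.004831179976463318), (0.17876699566841125, 0.32734444737434387), 7.2406840324401855) 0.016457573756692767
bridge ((0.5389986038208008, 0.027982909232378006), (0.02999653108417
[... 335 characters left out ...]
193786  0.01078306 0.10872428] [0.55803644 0.0473818  0.1229516 ]
 circ ((0.5383273959159851, 0.028817882761359215), 0.02001284435391426)
white 425 [ 40  44  34  32 425] 0.03982263398111585 ((0.5222789645195007, -0.058385781943798065), (0.12230623513460159, 0.040532566606998444), 80.8043441772461)
white 30 [18 13 19 10 30] 0.04333178956573952 ((0.5526757836341858, 0.10342031717300415), (0.008918054401874542, 0.062181081622838974), 81.288330078125)
plate ((0.6081521511077881, -0.01349814236164093), (0.24769683182239532, 0.2810141444206238), 77.52435302734375) 0.015292976681943349
bridge ((0.5387218594551086, 0.030453089624643326), (0.03472781181335449, 0.10178803652524948), 79.17658233642578)
```

View pics/c0.png

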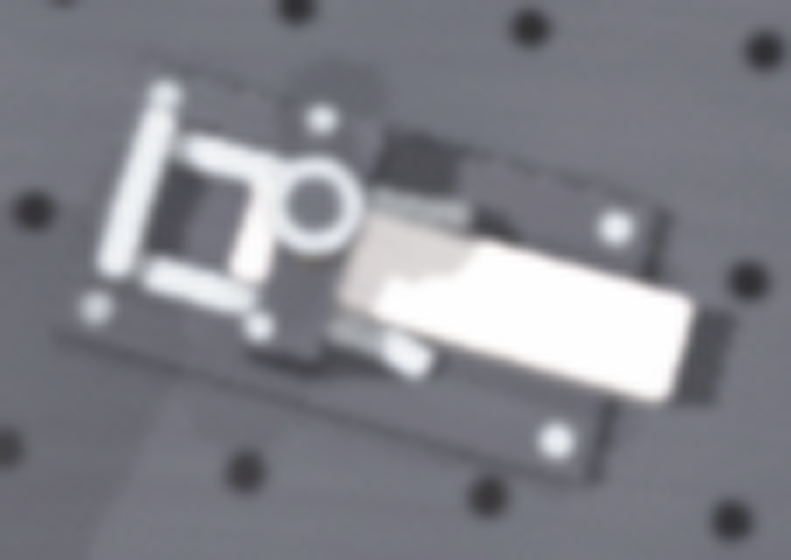

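The fixture origin is at about (0.539, 0.028), with its axis at about 79.6° and the tube roughly 38 mm from the stop. The sizes match the description. I'll move behind the tube's rear end with the fingers shut.

Emit:
{"api": "play_rows", "payload": {
  "moves": [
    [-1,[-2.19,-1.9,0],[0,0,0]],
    [-1,[-2.19,-1.9,0],[0,0,0]],
    [-1,[-2.19,-1.9,0],[0,0,0]],
    [-1,[-2.19,-1.9,0],[0,0,0]],
    [-1,[-2.19,-1.9,0],[0,0,0]],
    [-1,[-2.19,-1.9,0],[0,0,0]],
    [-1,[-2.19,-1.9,0],[0,0,0]],
    [-1,[-2.19,-1.9,0],[0,0,0]],
    [-1,[-2.19,-1.9,0],[0,0,0]],
    [-1,[-2.19,-1.9,0],[0,0,0]],
    [-1,[-2.19,-1.9,0],[0,0,0]],
    [-1,[-2.19,-1.9,0],[0,0,0]]
  ]
}}

```text
clock: 1.1
eef_pos: [0.3431, 0.1579, 0.2311]
tool_rot: [0.183, 0.983, -0.0, -0.0]
ft_force: [0.3, 0.8, 1.0]
grip_width: -0.0002
```

Emit:
{"api": "play_rows", "payload": {
  "moves": [
    [-1,[-2.19,-1.9,0],[0,0,0]],
    [-1,[-2.19,-1.9,0],[0,0,0]],
    [-1,[-2.19,-1.9,0],[0,0,0]],
    [-1,[-2.19,-1.9,0],[0,0,0]],
    [-1,[-2.19,-1.9,0],[0,0,0]],
    [-1,[-2.19,-1.9,0],[0,0,0]],
    [-1,[-2.19,-1.9,0],[0,0,0]],
    [-1,[-2.19,-1.9,0],[0,0,0]],
    [-1,[-2.19,-1.9,0],[0,0,0]],
    [-1,[-2.19,-1.9,0],[0,0,0]],
    [-1,[-2.19,-1.9,0],[0,0,0]],
    [-1,[-2.19,-1.9,0],[0,0,0]]
  ]
}}

```text
clock: 2.1
eef_pos: [0.5064, -0.1493, 0.2307]
tool_rot: [0.183, 0.983, 0.0, -0.001]
ft_force: [1.3, -0.4, -0.4]
grip_width: -0.0
```

Emit:
{"api": "play_rows", "payload": {
  "moves": [
    [-1,[0,0,0],[0,0,0.115]],
    [-1,[0,0,0],[0,0,0.115]],
    [-1,[0,0,0],[0,0,0.115]],
    [-1,[0,0,0],[0,0,0.115]],
    [-1,[0,0,0],[0,0,0.115]],
    [-1,[0,0,0],[0,0,0.115]],
    [-1,[0,0,0],[0,0,0.115]],
    [-1,[0,0,0],[0,0,0.115]],
    [-1,[0,0,0],[0,0,0.115]],
    [-1,[0,0,0],[0,0,0.115]],
    [-1,[0,0,0],[0,0,0.115]],
    [-1,[0,0,0],[0,0,0.115]]
  ]
}}

```text
clock: 3.1
eef_pos: [0.5059, -0.1478, 0.2307]
tool_rot: [0.769, 0.64, -0.0, -0.001]
ft_force: [0.8, -0.4, -0.6]
grip_width: 0.0003
```

```bash
cat >> h.py <<'E'
O=np.array([.539,.0283]);A=np.radians(79.6)
from scipy.spatial.transform import Rotation as R
def st():
    o=bot.get_obs();M=R.from_quat(o["tool_rot"]).as_matrix();e=o["eef_pos"];c,s=np.cos(A),np.sin(A)
    d=e[:2]-O
    print("t",round(o["clock"],2),"fix xy mm",np.round(1e3*np.array([c*d[0]+s*d[1],-s*d[0]+c*d[1]]),1),"z",round(e[2]*1e3,1),"xang",np.degrees(np.arctan2(M[1,0],M[0,0])).round(2),"toolz",M[:,2].round(4),"q",o["joint_pos"].round(3),"F",o["ft_force"].round(2),"T",o["ft_torque"].round(3),"w",o["grip_width"].round(4))
E
python3 -c "from h import *;st()"
```

```text
Traceback (most recent call last):
  File "h.py", line 13, in st
    print("t",round(o["clock"],2),"fix xy mm",np.round(1e3*np.array([c*d[0]+s*d[1],-s*d[0]+c*d[1]]),1),"z",round(e[2]*1e3,1),"xang",np.degrees(np.arctan2(M[1,0],M[0,0])).round(2),"toolz",M[:,2].round(4),"q",o["joint_pos"].round(3),"F",o["ft_force"].round(2),"T",o["ft_torque"].round(3),"w",o["grip_width"].round(4))
                                                                                                                                                                                                                                                                                                  ^^^^^^^^^^^^^^^^^^^^^
AttributeError: 'float' object has no attribute 'round'
```

Emit:
{"api": "play_rows", "payload": {
  "moves": [
    [-1,[0,0,2.8],[0,0,0]],
    [-1,[0,0,2.8],[0,0,0]],
    [-1,[0,0,2.8],[0,0,0]],
    [-1,[0,0,2.8],[0,0,0]],
    [-1,[0,0,2.8],[0,0,0]],
    [-1,[0,0,2.8],[0,0,0]],
    [-1,[0,0,2.7],[0,0,0]],
    [-1,[0,0,1.0],[0,0,0]],
    [-1,[0,0,0],[0,0,0]]
  ]
}}

```text
clock: 3.85
eef_pos: [0.5034, -0.1471, 0.0233]
tool_rot: [0.767, 0.642, -0.002, -0.003]
ft_force: [0.1, 0.8, -0.3]
grip_width: -0.0002
```

```bash
sed -i 's/o\["grip_width"\].round(4)/round(o["grip_width"],4)/' h.py; python3 -c "from h import *;st()"
```

```text
t 3.85 fix xy mm [-178.9    3.4] z 23.3 xang 79.86 toolz [-0.0069  0.002  -1.    ] q [-0.284  0.477 -0.238  0.863 -0.     1.464] F [ 0.12  0.78 -0.27] T [-0.059 -0.027 -0.037] w -0.0002
```

Emit:
{"api": "play_rows", "payload": {
  "moves": [
    [-1,[0.5,0.3,0],[0,0,0]],
    [-1,[0.5,0,0],[0,0,0]],
    [-1,[0.5,0,0],[0,0,0]],
    [-1,[0.5,0,0],[0,0,0]],
    [-1,[0.5,0,0],[0,0,0]],
    [-1,[0.5,0,0],[0,0,0]],
    [-1,[0.4,0,0],[0,0,0]],
    [-1,[0.4,0,0],[0,0,0]]
  ]
}}

```text
clock: 4.52
eef_pos: [0.5164, -0.1111, 0.0269]
tool_rot: [0.767, 0.642, 0.0, 0.001]
ft_force: [-0.4, -4.0, 3.0]
grip_width: -0.0
```

Emit:
{"api": "play_rows", "payload": {
  "moves": [
    [-1,[0.3,0,0],[0,0,0]],
    [-1,[0.3,0,0],[0,0,0]],
    [-1,[0.2,0,0],[0,0,0]],
    [-1,[0.2,0,0],[0,0,0]]
  ]
}}

```text
clock: 4.85
eef_pos: [0.5177, -0.1012, 0.0263]
tool_rot: [0.767, 0.642, -0.0, 0.0]
ft_force: [-0.2, -3.7, 2.7]
grip_width: -0.0001
```

```bash
python3 -c "from h import *;st()"
```

```text
t 4.85 fix xy mm [-131.2   -2.4] z 26.3 xang 79.85 toolz [-1.e-04 -3.e-04 -1.e+00] q [-0.193  0.474 -0.235  0.863 -0.     1.555] F [-0.16 -3.68  2.69] T [-0.718  0.036 -0.11 ] w -0.0001
```

Emit:
{"api": "play_rows", "payload": {
  "moves": [
    [-1,[0.2,0,0],[0,0,0]],
    [-1,[0.2,0,0],[0,0,0]],
    [-1,[0.2,0,0],[0,0,0]]
  ]
}}

```text
clock: 5.1
eef_pos: [0.5188, -0.0953, 0.0263]
tool_rot: [0.767, 0.642, -0.0, 0.0]
ft_force: [-0.4, -3.6, 3.3]
grip_width: -0.0001
```

Emit:
{"api": "play_rows", "payload": {
  "moves": [
    [-1,[0.1,0,0],[0,0,0]],
    [-1,[0.1,0,0],[0,0,0]]
  ]
}}

```text
clock: 5.27
eef_pos: [0.5191, -0.0932, 0.0263]
tool_rot: [0.767, 0.642, -0.0, -0.0]
ft_force: [0.2, -4.1, 2.8]
grip_width: 0.0
```

Emit:
{"api": "play_rows", "payload": {
  "moves": [
    [-1,[0.1,0,0],[0,0,0]],
    [-1,[0.1,0,0],[0,0,0]]
  ]
}}

```text
clock: 5.43
eef_pos: [0.5194, -0.0913, 0.0263]
tool_rot: [0.767, 0.642, -0.0, -0.0]
ft_force: [-0.8, -3.0, 3.1]
grip_width: -0.0
```

Emit:
{"api": "play_rows", "payload": {
  "moves": [
    [-1,[0.1,0,0],[0,0,0]],
    [-1,[0.1,0,0],[0,0,0]]
  ]
}}

```text
clock: 5.6
eef_pos: [0.5197, -0.09, 0.0263]
tool_rot: [0.767, 0.642, -0.001, 0.001]
ft_force: [-0.3, -7.2, 3.5]
grip_width: 0.0001
```

Emit:
{"api": "play_rows", "payload": {
  "moves": [
    [-1,[0.1,0,0],[0,0,0]],
    [-1,[0.1,0,0],[0,0,0]]
  ]
}}

```text
clock: 5.77
eef_pos: [0.5197, -0.0899, 0.0263]
tool_rot: [0.767, 0.641, -0.002, 0.002]
ft_force: [-1.7, -13.4, 3.8]
grip_width: 0.0
```

The force rises and the tube has stopped advancing, so it is home. I'll hold briefly, back off, raise and check.

Emit:
{"api": "play_rows", "payload": {
  "moves": [
    [-1,[0.1,0,0],[0,0,0]],
    [-1,[0,0,0],[0,0,0]],
    [-1,[0,0,0],[0,0,0]],
    [-1,[0,0,0],[0,0,0]],
    [-1,[-0.7,0,0],[0,0,0]],
    [-1,[-2,0,0],[0,0,0]],
    [0,[-2,0,0],[0,0,0]],
    [0,[0,0,-4],[0,0,0]],
    [0,[0,0,-4],[0,0,0]],
    [0,[0,0,-4],[0,0,0]],
    [0,[0,0,-3],[0,0,0]],
    [0,[0,0,0],[0,0,0]]
  ]
}}

```text
clock: 6.77
eef_pos: [0.5159, -0.1325, 0.183]
tool_rot: [0.767, 0.642, 0.004, 0.004]
ft_force: [1.3, -0.5, 0.6]
grip_width: 0.0431
```

```bash
python3 - <<'E'
from h import *
st()
for n,(u0,u1,v0,v1) in dict(top=(262,375,180,260),side=(265,355,175,265)).items():
    im,d=bot.camera(n);p=pts(n,d)[v0:v1,u0:u1];c=im[v0:v1,u0:u1];h=p[...,2]
    cv2.imwrite(f"pics/{n}1.png",cv2.resize(c[:,:,::-1],None,fx=6,fy=6,interpolation=cv2.INTER_CUBIC))
    q=p[(h>.108)&(h<.128)];print("head",len(q),cv2.minEnclosingCircle(q[:,:2].astype(np.float32)))
    f=(p[...,:2]-O)@np.array([[np.cos(A),-np.sin(A)],[np.sin(A),np.cos(A)]])
    m=(h>.034)&(h<.046)&(abs(f[...,1])<.012)
    print("tube x mm",np.percentile(f[m][:,0]*1e3,[0,2,98,100]))
E
```

```text
t 6.77 fix xy mm [-162.4   -6.3] z 183.0 xang 79.9 toolz [ 1.190e-02 -2.000e-04 -9.999e-01] q [-0.253  0.321 -0.013  1.225  0.003  1.494] F [ 1.32 -0.54  0.57] T [ 0.014 -0.016  0.017] w 0.0431
head 154 ((0.5396045446395874, 0.028314799070358276), 0.0190669484436512)
tube x mm [-110.31550423 -107.36567841   76.88754369   81.61946221]
head 129 ((0.5381025075912476, 0.0289168544113636), 0.02055886574089527)
tube x mm [-109.16794819 -106.58729365   79.93771836   83.18281746]
```

View pics/top1.png

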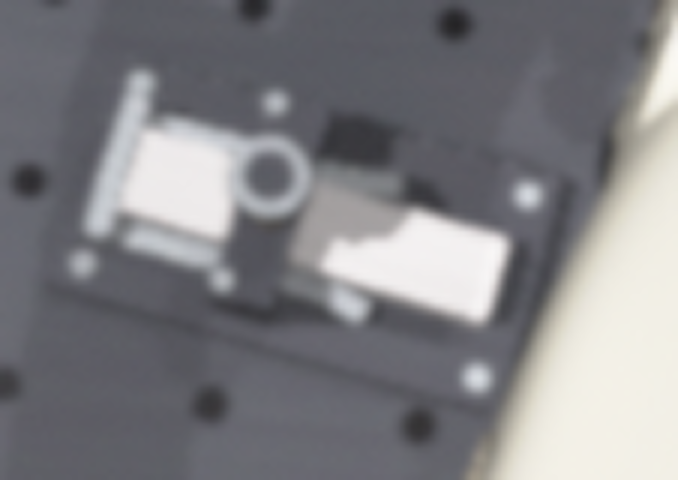

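The tube is against the stop at about (120,195), with its rear at x≈-110 mm in both views. Next I go above the screw and wind the wrist back.

Emit:
{"api": "play_rows", "payload": {
  "moves": [
    [0.4,[2.7,-0.08,0],[0,0,0]],
    [0.4,[2.7,-0.08,0],[0,0,0]],
    [0.4,[2.7,-0.08,0],[0,0,0]],
    [0.4,[2.7,-0.08,0],[0,0,0]],
    [0.4,[2.7,-0.08,0],[0,0,0]],
    [0.4,[2.7,-0.08,0],[0,0,0]]
  ]
}}

```text
clock: 7.37
eef_pos: [0.5339, 0.0295, 0.1735]
tool_rot: [0.767, 0.642, -0.002, -0.002]
ft_force: [-0.8, 0.9, 0.8]
grip_width: 0.0601
```

Emit:
{"api": "play_rows", "payload": {
  "moves": [
    [0.4,[0,0,0],[0,0,-0.12]],
    [0.4,[0,0,0],[0,0,-0.12]],
    [0.4,[0,0,0],[0,0,-0.12]],
    [0.4,[0,0,0],[0,0,-0.12]],
    [0.4,[0,0,0],[0,0,-0.12]],
    [0.4,[0,0,0],[0,0,-0.12]],
    [0.4,[0,0,0],[0,0,-0.12]],
    [0.4,[0,0,0],[0,0,-0.12]],
    [0.4,[0,0,0],[0,0,-0.12]],
    [0.4,[0,0,0],[0,0,-0.12]],
    [0.4,[0,0,0],[0,0,-0.12]],
    [0.4,[0,0,0],[0,0,-0.12]]
  ]
}}

```text
clock: 8.37
eef_pos: [0.5339, 0.0283, 0.1734]
tool_rot: [0.15, 0.989, 0.0, -0.003]
ft_force: [0.9, 0.2, -0.2]
grip_width: 0.0599
```

Emit:
{"api": "play_rows", "payload": {
  "moves": [
    [0.4,[0,0,0],[0,0,-0.12]],
    [0.4,[0,0,0],[0,0,-0.12]],
    [0.4,[0,0,0],[0,0,-0.12]],
    [0.4,[0,0,0],[0,0,-0.12]],
    [0.4,[0,0,0],[0,0,-0.12]],
    [0.4,[0,0,0],[0,0,-0.12]],
    [0.4,[0,0,0],[0,0,-0.12]],
    [0.4,[0,0,0],[0,0,-0.12]],
    [0.4,[0,0,0],[0,0,-0.12]],
    [0.4,[0,0,0],[0,0,-0.12]],
    [0.4,[0,0,0],[0,0,-0.12]],
    [0.4,[0,0,0],[0,0,0]]
  ]
}}

```text
clock: 9.37
eef_pos: [0.534, 0.0282, 0.1735]
tool_rot: [-0.486, 0.874, 0.002, -0.002]
ft_force: [0.3, -0.0, -1.1]
grip_width: 0.0601
```

```bash
python3 -c "
from h import *;st();o=bot.get_obs();M=R.from_quat(o['tool_rot']).as_matrix();print(o['eef_pos'],'tool shift cm',100*M.T@(np.array([.5393,.0285,.093])-o['eef_pos']))"
```

```text
t 9.37 fix xy mm [-1.   4.9] z 173.5 xang -121.86 toolz [-0.0056  0.0011 -1.    ] q [ 5.200e-02  3.440e-01 -5.000e-03  1.227e+00  1.000e-03 -9.630e-01] F [ 0.27 -0.03 -1.13] T [-0.045  0.004 -0.045] w 0.0601
[0.53397362 0.02821156 0.17354818] tool shift cm [-0.32201001 -0.47991661  8.05174597]
```

Emit:
{"api": "play_rows", "payload": {
  "moves": [
    [0.4,[-0.29,-0.45,0],[0,0,0]],
    [0.4,[0,0,2],[0,0,0]],
    [0.4,[0,0,2],[0,0,0]],
    [0.4,[0,0,2],[0,0,0]],
    [0.4,[0,0,1.6],[0,0,0]],
    [0.4,[0,0,1.0],[0,0,0]],
    [0.4,[0,0,0],[0,0,0]],
    [0.4,[0,0,0],[0,0,0]]
  ]
}}

```text
clock: 10.03
eef_pos: [0.5408, 0.0278, 0.0896]
tool_rot: [-0.484, 0.875, 0.001, -0.001]
ft_force: [-0.1, -0.4, 0.4]
grip_width: 0.0597
```

```bash
python3 - <<'E'
from h import *
st();o=bot.get_obs();M=R.from_quat(o['tool_rot']).as_matrix();print(o['eef_pos'],'shift cm',100*M.T@(np.array([.539,.0285,.087])-o['eef_pos']))
im,d=bot.camera("side");cv2.imwrite("pics/s2.png",cv2.resize(im[130:270,230:390,::-1],None,fx=5,fy=4.2,interpolation=cv2.INTER_CUBIC)[:590])
E
```

```text
t 10.03 fix xy mm [-0.2 -1.8] z 89.6 xang -122.06 toolz [-1.9e-03  2.0e-04 -1.0e+00] q [ 0.051  0.425 -0.119  1.029  0.    -0.96 ] F [-0.09 -0.42  0.42] T [-0.017  0.053  0.03 ] w 0.0597
[0.54076965 0.02779833 0.08961245] shift cm [0.0342477  0.1867771  0.26159144]
```

View pics/s2.png

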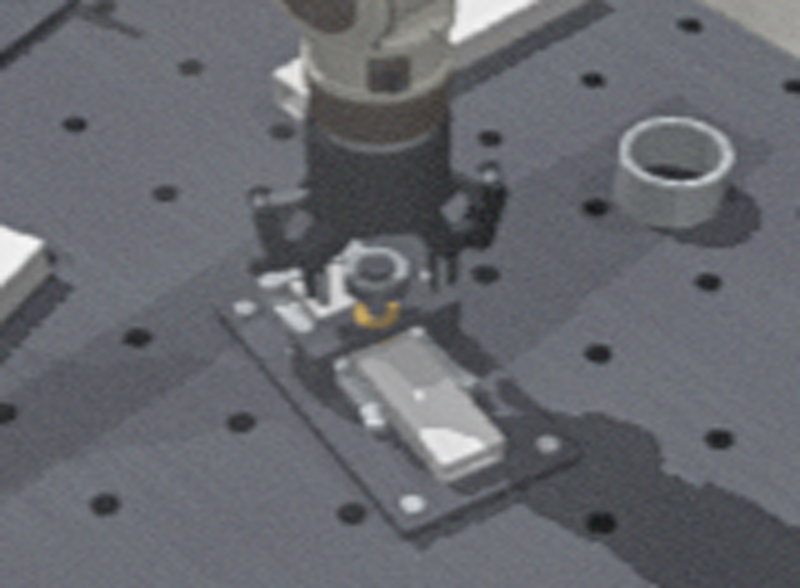

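The head at (375,268) lies between the fingers, at about (318,280) and (445,270). I'll correct by 2 mm and close.

Emit:
{"api": "play_rows", "payload": {
  "moves": [
    [0.4,[0.03,0.15,0.2],[0,0,0]],
    [0.4,[0,0,0],[0,0,0]],
    [-0.1,[0,0,0],[0,0,0]],
    [-0.2,[0,0,0],[0,0,0]],
    [-1,[0,0,0],[0,0,0]],
    [-1,[0,0,0],[0,0,0]],
    [-1,[0,0,0],[0,0,0]],
    [-1,[0,0,0],[0,0,0]]
  ]
}}

```text
clock: 10.75
eef_pos: [0.5393, 0.0288, 0.0893]
tool_rot: [-0.485, 0.875, 0.001, 0.0]
ft_force: [-3.6, 1.8, 4.7]
grip_width: 0.0345
```

```bash
python3 -c "from h import *;st()"
```

```text
t 10.75 fix xy mm [ 0.6 -0.2] z 89.3 xang -121.99 toolz [-2.0e-04  1.3e-03 -1.0e+00] q [ 5.300e-02  4.210e-01 -1.260e-01  1.024e+00  1.000e-03 -9.600e-01] F [-3.63  1.83  4.71] T [0.327 0.659 0.022] w 0.0345
```

Emit:
{"api": "play_rows", "payload": {
  "moves": [
    [-1,[0,0,0.03],[0,0,0.1]],
    [-1,[0,0,0.025],[0,0,0.1]],
    [-1,[0,0,0.025],[0,0,0.1]],
    [-1,[0,0,0.025],[0,0,0.1]],
    [-1,[0,0,0.025],[0,0,0.1]]
  ]
}}

```text
clock: 11.17
eef_pos: [0.539, 0.0291, 0.0881]
tool_rot: [-0.251, 0.968, 0.001, -0.0]
ft_force: [-3.3, 1.9, 5.8]
grip_width: 0.0344
```

```bash
python3 -c "from h import *;st()"
```

```text
t 11.17 fix xy mm [0.8 0.1] z 88.1 xang -150.87 toolz [-7.0e-04  1.9e-03 -1.0e+00] q [ 0.053  0.422 -0.128  1.021  0.002 -0.455] F [-3.26  1.88  5.79] T [0.483 0.799 0.244] w 0.0344
```

Emit:
{"api": "play_rows", "payload": {
  "moves": [
    [-1,[0,0,0.025],[0,0,0.1]],
    [-1,[0,0,0.025],[0,0,0.1]],
    [-1,[0,0,0.025],[0,0,0.1]],
    [-1,[0,0,0.025],[0,0,0.1]],
    [-1,[0,0,0.025],[0,0,0.1]],
    [-1,[0,0,0.025],[0,0,0.1]],
    [-1,[0,0,0.025],[0,0,0.1]],
    [-1,[0,0,0.025],[0,0,0.1]]
  ]
}}

```text
clock: 11.83
eef_pos: [0.539, 0.0298, 0.0861]
tool_rot: [0.145, 0.989, 0.002, -0.001]
ft_force: [-4.5, 4.6, 5.7]
grip_width: 0.0346
```

```bash
python3 -c "from h import *;st()"
```

```text
t 11.83 fix xy mm [1.4 0.3] z 86.1 xang 163.31 toolz [-7.0e-04  3.1e-03 -1.0e+00] q [ 0.053  0.424 -0.13   1.017  0.003  0.345] F [-4.47  4.57  5.67] T [0.843 0.758 0.204] w 0.0346
```

Emit:
{"api": "play_rows", "payload": {
  "moves": [
    [-1,[0,0,0.025],[0,0,0.1]],
    [-1,[0,0,0.025],[0,0,0.1]]
  ]
}}

```text
clock: 12.0
eef_pos: [0.539, 0.0299, 0.0856]
tool_rot: [0.243, 0.97, 0.002, -0.001]
ft_force: [-4.5, 4.6, 5.6]
grip_width: 0.0346
```

```bash
python3 -c "from h import *;st()"
```

```text
t 12.0 fix xy mm [1.6 0.2] z 85.6 xang 151.87 toolz [-6.0e-04  3.5e-03 -1.0e+00] q [ 0.054  0.425 -0.131  1.015  0.003  0.545] F [-4.48  4.59  5.6 ] T [0.881 0.707 0.193] w 0.0346
```

Emit:
{"api": "play_rows", "payload": {
  "moves": [
    [-1,[0,0,0.025],[0,0,0.1]],
    [-1,[0,0,0.025],[0,0,0.1]]
  ]
}}

```text
clock: 12.17
eef_pos: [0.5391, 0.0301, 0.0851]
tool_rot: [0.339, 0.941, 0.002, -0.001]
ft_force: [-3.1, 4.5, 5.2]
grip_width: 0.0344
```

```bash
python3 -c "from h import *;st()"
```

```text
t 12.17 fix xy mm [1.8 0.2] z 85.1 xang 140.41 toolz [-5.0e-04  3.8e-03 -1.0e+00] q [ 0.054  0.425 -0.131  1.014  0.004  0.745] F [-3.13  4.47  5.19] T [0.968 0.695 0.152] w 0.0344
```

Emit:
{"api": "play_rows", "payload": {
  "moves": [
    [-1,[0,0,0.025],[0,0,0.1]],
    [-1,[0,0,0.025],[0,0,0.1]]
  ]
}}

```text
clock: 12.33
eef_pos: [0.5393, 0.0302, 0.0846]
tool_rot: [0.431, 0.902, 0.002, -0.001]
ft_force: [-2.8, 5.0, 4.5]
grip_width: 0.0347
```

```bash
python3 -c "from h import *;st()"
```

```text
t 12.33 fix xy mm [1.9 0.1] z 84.6 xang 128.96 toolz [-2.e-04  4.e-03 -1.e+00] q [ 0.054  0.426 -0.132  1.013  0.004  0.945] F [-2.79  4.98  4.54] T [0.997 0.548 0.156] w 0.0347
```

Emit:
{"api": "play_rows", "payload": {
  "moves": [
    [-1,[0,0,0.025],[0,0,0.1]],
    [-1,[0,0,0.025],[0,0,0.1]]
  ]
}}

```text
clock: 12.5
eef_pos: [0.5394, 0.0303, 0.0841]
tool_rot: [0.519, 0.855, 0.002, -0.001]
ft_force: [-3.4, 5.1, 4.8]
grip_width: 0.0345
```

```bash
python3 -c "from h import *;st()"
```

```text
t 12.5 fix xy mm [ 2. -0.] z 84.1 xang 117.5 toolz [ 1.0e-04  4.1e-03 -1.0e+00] q [ 0.054  0.427 -0.133  1.011  0.004  1.145] F [-3.38  5.13  4.82] T [1.088 0.505 0.2  ] w 0.0345
```

Total turned is 2.1 rad and the torque is still at running level (0.15–0.24, noisy).

Emit:
{"api": "play_rows", "payload": {
  "moves": [
    [-1,[0,0,0.025],[0,0,0.1]],
    [-1,[0,0,0.025],[0,0,0.1]]
  ]
}}

```text
clock: 12.67
eef_pos: [0.5396, 0.0303, 0.0836]
tool_rot: [0.601, 0.799, 0.002, -0.001]
ft_force: [-3.4, 5.4, 5.1]
grip_width: 0.0344
```

```bash
python3 -c "from h import *;st()"
```

```text
t 12.67 fix xy mm [ 2.1 -0.2] z 83.6 xang 106.05 toolz [ 4.0e-04  4.2e-03 -1.0e+00] q [ 0.054  0.427 -0.133  1.01   0.004  1.345] F [-3.39  5.36  5.12] T [1.098 0.384 0.186] w 0.0344
```

Emit:
{"api": "play_rows", "payload": {
  "moves": [
    [-1,[0,0,0.025],[0,0,0.1]],
    [-1,[0,0,0.025],[0,0,0.1]]
  ]
}}

```text
clock: 12.83
eef_pos: [0.5397, 0.0304, 0.0831]
tool_rot: [0.678, 0.735, 0.002, -0.001]
ft_force: [-1.7, 5.5, 3.8]
grip_width: 0.0342
```

```bash
python3 -c "from h import *;st()"
```

```text
t 12.83 fix xy mm [ 2.2 -0.3] z 83.1 xang 94.59 toolz [ 7.0e-04  4.2e-03 -1.0e+00] q [ 0.054  0.428 -0.134  1.009  0.004  1.545] F [-1.7   5.47  3.79] T [1.064 0.369 0.228] w 0.0342
```

Emit:
{"api": "play_rows", "payload": {
  "moves": [
    [-1,[0,0,0.025],[0,0,0.1]],
    [-1,[0,0,0.025],[0,0,0.1]]
  ]
}}

```text
clock: 13.0
eef_pos: [0.5399, 0.0304, 0.083]
tool_rot: [0.748, 0.664, 0.002, -0.001]
ft_force: [-3.5, 5.4, 7.0]
grip_width: 0.0345
```

```bash
python3 -c "from h import *;st()"
```

```text
t 13.0 fix xy mm [ 2.2 -0.5] z 83.0 xang 83.15 toolz [ 0.0012  0.0041 -1.    ] q [ 0.054  0.428 -0.134  1.008  0.004  1.744] F [-3.47  5.45  6.96] T [0.984 0.564 0.417] w 0.0345
```

Contact: the torque is up to 0.42 and sinking has halted. Smaller steps now.

Emit:
{"api": "play_rows", "payload": {
  "moves": [
    [-1,[0,0,0],[0,0,0.05]]
  ]
}}

```text
clock: 13.08
eef_pos: [0.54, 0.0304, 0.083]
tool_rot: [0.764, 0.645, 0.002, -0.001]
ft_force: [-3.1, 4.9, 5.4]
grip_width: 0.0344
```

```bash
python3 -c "from h import *;st()"
```

```text
t 13.08 fix xy mm [ 2.2 -0.6] z 83.0 xang 80.35 toolz [ 0.0013  0.0041 -1.    ] q [ 0.054  0.428 -0.134  1.008  0.004  1.793] F [-3.1   4.9   5.38] T [0.941 0.409 0.385] w 0.0344
```

Emit:
{"api": "play_rows", "payload": {
  "moves": [
    [-1,[0,0,0],[0,0,0.04]],
    [-1,[0,0,0],[0,0,0.04]]
  ]
}}

```text
clock: 13.25
eef_pos: [0.54, 0.0303, 0.083]
tool_rot: [0.789, 0.615, 0.002, -0.001]
ft_force: [-2.3, 5.1, 6.6]
grip_width: 0.0345
```

```bash
python3 -c "from h import *;st()"
```

```text
t 13.25 fix xy mm [ 2.2 -0.7] z 83.0 xang 75.9 toolz [ 0.0015  0.004  -1.    ] q [ 0.054  0.428 -0.134  1.007  0.004  1.871] F [-2.35  5.09  6.61] T [0.956 0.357 0.464] w 0.0345
```

Emit:
{"api": "play_rows", "payload": {
  "moves": [
    [-1,[0,0,0],[0,0,0.04]]
  ]
}}

```text
clock: 13.33
eef_pos: [0.5401, 0.0303, 0.083]
tool_rot: [0.801, 0.599, 0.002, -0.001]
ft_force: [-2.4, 5.3, 5.4]
grip_width: 0.0346
```

```bash
python3 -c "from h import *;st()"
```

```text
t 13.33 fix xy mm [ 2.2 -0.7] z 83.0 xang 73.61 toolz [ 0.0015  0.0039 -1.    ] q [ 0.054  0.428 -0.134  1.007  0.004  1.911] F [-2.43  5.26  5.41] T [0.954 0.386 0.504] w 0.0346
```

That is 0.30 N·m above running level, so it is firmly seated. I'll release and lift.

Emit:
{"api": "play_rows", "payload": {
  "moves": [
    [0.4,[0,0,0],[0,0,0]],
    [0.4,[0,0,0],[0,0,0]],
    [0.4,[0,0,0],[0,0,0]],
    [0.4,[0,0,0],[0,0,0]],
    [0.4,[0,0,-2],[0,0,0]],
    [0.4,[0,0,-3],[0,0,0]],
    [0.4,[0,0,-4],[0,0,0]],
    [0.4,[-3,0,-4],[0,0,0]],
    [0.4,[-4,0,0],[0,0,0]],
    [0.4,[-4,0,0],[0,0,0]],
    [0.4,[-4,0,0],[0,0,0]],
    [0.4,[0,0,0],[0,0,0]]
  ]
}}

```text
clock: 14.33
eef_pos: [0.4967, -0.1169, 0.2052]
tool_rot: [0.803, 0.596, -0.001, 0.001]
ft_force: [-0.3, 0.5, -0.8]
grip_width: 0.0598
```

```bash
python3 - <<'E'
from h import *
st()
for n,(u0,u1,v0,v1) in dict(top=(262,375,180,260),side=(265,355,175,265)).items():
    im,d=bot.camera(n);p=pts(n,d)[v0:v1,u0:u1];h=p[...,2]
    if n=="top":cv2.imwrite("pics/end.png",im[:,:,::-1])
    f=(p[...,:2]-O)@np.array([[np.cos(A),-np.sin(A)],[np.sin(A),np.cos(A)]])
    m=(h>.034)&(h<.046)&(abs(f[...,1])<.012);print("tube x mm",np.percentile(f[m][:,0]*1e3,[0,2,98,100]))
    m=(h>.09)&(h<.13)&(np.hypot(*np.moveaxis(f,-1,0))<.018);print("head top",np.percentile(h[m],[50,80,95]))
    z=np.load(n+"0.npz")["p"][v0:v1,u0:u1];print(" before",np.percentile(z[...,2][m],[50,80,95]))
E
```

```text
t 14.33 fix xy mm [-150.4   15.4] z 205.2 xang 73.1 toolz [-5.0e-04 -3.3e-03 -1.0e+00] q [-0.229  0.273 -0.02   1.277 -0.003  1.637] F [-0.29  0.51 -0.84] T [ 0.07   0.032 -0.026] w 0.0598
tube x mm [-110.4959686  -107.43199259   76.46996656   81.53878305]
head top [0.1131851  0.11470649 0.11590009]
 before [0.11970827 0.12148993 0.12284676]
tube x mm [-109.3943492  -107.47624675   80.65280579   83.3979823 ]
head top [0.11006831 0.11168274 0.11362187]
 before [0.11583329 0.11837381 0.1206634 ]
```

View pics/end.png

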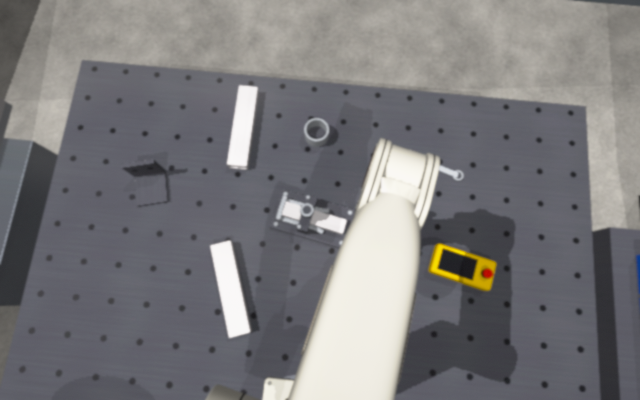

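The head sank about 6.7 mm, matching roughly 2.6 rad to touch. The tube is home and the bystanders look undisturbed, so I'm handing in.

```bash
python3 -c "from h import *;print(bot.job_done())"
```

```text
the job is handed in; nothing more can be done
None
```

I slid the tube home, tightened the thumbscrew until it was firmly seated, and let go. I handed the job in after about 14.4 s of the 72 s.

- **Tube home:** I pushed the rear end with the shut fingers until the force rose from 4 to 13 N and the tube stopped moving. After clamping, its rear end measured x ≈ −110 mm in both cameras, which is the home position.
- **Screw:** I turned it 2.87 rad clockwise. The running torque read 0.15–0.24 N·m, and the pad touched at about 2.55 rad. I stopped at 0.50 N·m, about 0.30 above running and inside the 0.25–0.35 band.
- **Depth check:** the head sank about 6–7 mm, which fits that angle.
- **Release:** the gripper is open and well clear of everything, and the force reading is back to about zero.
- **Bystanders:** the pipe, angle block and pendant look unmoved in the last top view. The arm hides most of the spanner there, so I only saw one end of it, in its original place.

The torque readings were noisy: one step after contact read slightly lower than the step before. I could not measure the clamping force on the tube directly, so I judged it only from torque and angle. The side view showed the head about 0.5–1 mm less sunk than the top view.

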